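# Home a vial stage by handwheel and set it to its mark free of backlash

## Task

Wind the vial stage back with its handwheel, past the mark, until you feel the tray come to rest gently against the home stop; do not drive it hard into the stop. Then wind it forward to the mark so that the carriage's pointer lines up with the index flag, finishing in the forward (clockwise) direction so that all the play in the wheel is taken up; if you overrun, go well back past the mark and come up to it again. Last, throw the lock lever fully over, leaving the setting as it is and everything else where it stands.

Things in the scene. Friction and masses are not known exactly. Their poses are not given: they have to be found in the camera images.
- stage: White instrument bed, 130 x 420 x 30 mm, fixed. Origin on the underside, 20 mm to the -y side of the bed's middle; y runs along the bed from the handwheel end (-y) to the lock lever end (+y); z is up. The carriage slides along y on two rails; forward is +y, back is -y.
- wheel_axis (a point): Centre of the handwheel, a grey disc 104 mm across, on its upright axis (stage x 0, y -135 mm), 84 mm above the table; the wheel's flat top is 89 mm above it. Clockwise from above drives the carriage forward (+y of the stage), 20 mm per radian; counter-clockwise drives it back. Driving takes about 5 N at the crank knob; the carriage stays where it is left.
- crank (a point): Point on the axis of the black upright crank knob, 117 mm above the table, 24 mm above the knob's foot, 12 mm below its top. The knob, 19 mm in diameter and 36 mm tall, stands on the wheel 40 mm from the wheel's axis and spins freely on its own pin, so it can be gripped from above and led round without turning the hand.
- pointer (a point): Tip of the dark pointer on the +x side of the aluminium carriage (90 x 84 mm), halfway along it, 57 mm above the table. It moves with the carriage along the stage's y. At the start it stands 35 to 65 mm forward of the mark.
- mark (a point): Top of the tip of the index flag, an aluminium post with a small finger towards the carriage, fixed on the +x edge of the bed, 60 mm above the table. Its axes are parallel to the stage's. The carriage is set when pointer and mark have the same y along the stage.
- tray: White tray of nine small vials, 74 x 70 mm, 45 mm tall with the caps, 0.45 kg, loose in the carriage's pocket with 1 mm of room at each end; origin at the middle of its underside, level with the pointer along the stage. Its lower block's face, 35 mm to -y of its origin, is what meets the stop.
- stop: Home stop: dark steel bracket, 24 x 10 x 38 mm, beside the handwheel box; origin under its centre. A steel adjusting screw points from it to the tray, its end 14 to 28 mm to +y of the origin: set differently each time, so feel for contact. 1 N at the crank beyond the running load makes 2 N here: 5 N is enough to be at rest against it, over 30 N is too hard.
- play (a joint): Play of the wheel on its shaft, 0.4 rad in all, in which it turns almost free while the carriage stands still. Value in rad: -0.2 = backward flank (play taken up for winding back), +0.2 = forward flank (taken up for winding forward, clockwise).
- lock (a joint): Lock lever, 70 mm long: 0 = leaning to -x of the stage (open), 1.0 rad = leaning to +x (locked). It swings about a line along the stage's y, at stage x 0, y 195 mm, 52 mm above the table, needs under 2 N at the tip and stays where it is left.
- lock_tip (a point): Centre of the lock lever's steel ball, 26 mm in diameter, on the end of the lever, about 113 mm above the table when open.
- wash_bottle: White wash bottle with a blue cap, 60 mm wide and 150 mm tall; origin under its centre. Leave it alone.
- driver: Screwdriver, 150 mm long, lying on the table; leave it alone.
- jar: Small amber jar, 52 mm wide and 70 mm tall, beside the handwheel end of the bed; origin under its centre. Leave it alone.
- vial: Loose glass vial, 16 mm wide and 45 mm tall, standing on the bed's -x edge beside the rail; origin under its centre. Leave it alone.
- tip_tray: Grey divided box, 120 x 85 x 35 mm, between the robot and the stage; origin under its centre. Leave it alone.
There are look-alikes about, which are no part of the job. Leave any purple look-alike of the tray alone.

How it is judged:
On the way, in this order (a step that is already met when the one before it is completed fails the run):
1. the tray is wound back to rest against the home stop (contact force between tray and stop above 5 N), for 0.1 s.
2. the carriage is wound forward to the mark, with the play taken up forward (y of pointer in the frame of mark between -0.002 and 0.002 m and value of joint play above 0.12 rad), for 0.3 s.
3. the lock lever is thrown over (value of joint lock above 0.8 rad), for 0.2 s.
At the end, for the whole second after the job is handed in: The pointer stands within 2 mm of the mark along the stage, the wheel's play is taken up forward (play above 0.12 rad), the lock lever is over (above 0.8 rad) and the tray sits level in its carriage (all of step 2 and value of joint lock above 0.8 rad and angle between tray's own z axis and vertical below 0.1 rad); the robot touches nothing.
It fails at once if the tray is driven hard into the stop (contact force between tray and stop above 30 N).
It fails at once if a bystander is disturbed (distance of any of wash_bottle, driver, jar, vial, tip_tray from where it was at the start of the episode above 0.03 m).
It also fails if it takes over 72 s, if anything falls off the work surface, if the arm or the gripper's body presses on something with over 40 N, if the wrist force passes 120 N, or if a joint passes its speed limit or range.

## Robot

A 6-joint arm with a two-finger parallel gripper is mounted at the origin on the work surface. World frame = base frame: x ahead of the robot, y to its left, z up, the work surface at z = 0. Lengths are in m, angles in rad, forces in N, time in s.
With the tool pointing down it reaches from about 0.225 to 0.725 m from the base axis. Payload 3.1 kg.
Tool frame: the origin (TCP) lies at the very end of the fingers, on their centre line; the grasp point (between the pads) lies 19 mm behind it; z points along the fingers, y is the line along which they close (so a half turn about z gives the same grasp; the last joint's range is limited). The gripper opens to 85 mm and grips with 20 to 120 N. Pads are 22 mm wide; open, the fingers measure 114 mm over their backs; the gripper's body (76 mm by 85 mm) begins 54 mm behind the grasp point. The pads swing forward as they close: fully open they stand 13 mm farther back than shut.
Start: joints at [-1.39, 0.048, 0.099, 1.622, 0, 1.443], TCP at [0.16, -0.5, 0.231] pointing down, gripper open.
Joint ranges: [-2.91, 2.91], [-0.99, 1.94], [-1.21, 1.42], [-2.12, 2.29], [-1.49, 1.47], [-3.14, 3.14]. Speed limits (rad/s): [2.79, 2.79, 3.14, 3.14, 3.14, 3.14].

## Interface

Orientations are given as a rotation vector (axis times angle).
In Python, from plant import manip gives the robot as it stands.
- The arm moves only by the tool step_arm, never from a script. Its argument "moves" is one flat list of numbers, 7 for each row, row after row: the opening, from 0 (shut) to 1 (fully open), then the shift along the world's x, y, z as a fraction of full scale, then the turn, a rotation vector about the world's x, y, z as a fraction of full scale. A call has 1 to 8 rows; each row shifts and turns the commanded pose from where the row before left it; what a row does not reach is not made up. Full scale, the value 1, is 0.04 m for a shift and 30 degrees for a turn. A row lasts 1/10 s, in which the tool goes at most 50 mm and 8.59 degrees, less where a joint would pass 70% of its speed; a pose out of reach is approached as far as the arm can. A call with a number of a shift or a turn outside -1 to 1 is refused whole. A call with a gripper value outside its range is refused whole. The fingers move at their own pace and stop on an object; the grip force is fixed at half the most. Time passes only in rows, so rows that do not move let the fingers close. It gives the time, the measured TCP pose, the force, the opening and the grip force at its end, in the units of the state.
- manip.get_state(): the state, without advancing time (a new reading comes with each control period).
- manip.get_image(name): name is "side" or "top"; returns the picture (480x640x3 uint8, blue, green, red); there is no depth.
- manip.get_calibration(name): a dict with "fx", "fy", "cx", "cy" (pixels), "k1" (the pictures are not rectified: a ray, as slopes to the right and down, at radius r is drawn at 1 + k1 r^2 times it, then the intrinsics apply), "pose" (4x4, takes a point from camera to world coordinates). Camera axes: x right, y down, z forward; pixel columns grow to the right and rows downward; lengths in m; the calibration is good to about 2 mm. A picture is of the moment at which its call begins. get_calibration takes no time and is no camera call.
- manip.job_done(): hands the job in; it is judged then, once.
Trained networks look in the newest picture that a camera, given by its name, has taken for a name from the list of things; names that differ only in an ending like _2 or _b are one class to them, and where a whole thing is asked for, a point or a joint stands for the part that bears it (a point fixed in the world has none). Each returns a list of dicts, best first, with "p" (0 to 1); they miss things now and then, are a little off and sometimes report something else, mostly with a low value. They report only what shows in the picture. A call takes as long as a camera call. They do not tell look-alikes from the thing itself.
- manip.silhouettes(camera, query): "region" (480x640 bool, what is visible of it) and "pixel" ([column, row] in pixels, amid what is visible of it).
The state is a dict: "clock": time; "joint_pos": joint angles; "qd": joint speeds; "joint_torque": joint torques, N m; "eef_pos": TCP position; "ee_rot": TCP orientation; "force": force on the tool from outside, world axes, zero at the start; "ft_torque": the same for the moment, N m; "gripper_width": finger opening in m; "gripper_force": force on a finger pad.
Only numpy, scipy, OpenCV 4.12 (cv2) and the standard library are available. Lean on these libraries where they do the work, as an engineer would, in place of code of your own. Each camera call takes 0.05 s, during which the arm holds its last target. There are 200 camera calls.

## Working session

There is one attempt and no reset: what is moved stays moved. The work goes in short steps, Python scripts to look and compute and a tool call to move; the robot and the scene stay as the last step left them, time stands still between calls to the robot, and variables do not carry over. Pictures are saved under pics/ and viewed, at most 10 in all, crops included, and the job is handed in when it is done.

Besides the shell and the picture viewer there is one more tool, called after "Emit:" as name(argument=value, ...) on one line, values as JSON. step_arm: Moves the arm, as the interface text tells. Shift numbers are shares of 0.04 m and turn numbers shares of 30 degrees, none past 1 either way. Its arguments: {"type":"object","properties":{"moves":{"type":"array","items":{"type":"number"}}},"required":["moves"]}

```bash
ls; mkdir -p pics
python3 - <<'E'
from plant import manip
import cv2,numpy as np
s=manip.get_state(); print(s)
for c in("side","top"):
    cv2.imwrite(f"pics/{c}0.png",manip.get_image(c)); k=manip.get_calibration(c); print(k)
E
```

```text
pics
{'clock': 0.0, 'joint_pos': array([-1.38978043e+00,  4.87613340e-02,  9.75859982e-02,  1.62202631e+00,
       -2.31098994e-05,  1.44298674e+00]), 'qd': array([ 6.11532332e-04,  4.21985065e-05, -1.20850030e-04, -1.57466815e-03,
        1.53955663e-03, -8.86011348e-04]), 'joint_torque': array([ 5.09886668e-04, -3.38789392e+01,  3.20010388e+01,  2.05257512e-02,
       -4.93717084e-05,  7.21937113e-06]), 'eef_pos': array([ 0.15943098, -0.4995495 ,  0.23010575]), 'ee_rot': array([-3.10183879e+00, -4.82806818e-01,  1.36685399e-04]), 'force': array([0.34126436, 1.20946355, 0.57051908]), 'ft_torque': array([-0.00056807,  0.03734502,  0.03584166]), 'gripper_force': 0.0, 'gripper_width': 0.08529650389694708}
{'fx': 494.3894792269423, 'fy': 494.3894792269423, 'cx': 314.6826173176976, 'cy': 234.92663346313125, 'k1': -0.060674666286760603, 'pose': array([[-0.9787324 , -0.11460937,  0.17013987,  0.38759534],
       [-0.2050913 ,  0.52839012, -0.82385766,  0.94886916],
       [ 0.00452158, -0.8412304 , -0.54065791,  0.70082873],
       [ 0.        ,  0.        ,  0.        ,  1.        ]])}
{'fx': 461.2250775733651, 'fy': 461.2250775733651, 'cx': 328.26717077601074, 'cy': 238.58624789356082, 'k1': -0.06076909184527799, 'pose': array([[-0.01679959, -0.98666892,  0.16187101,  0.39238165],
       [-0.99955532,  0.02056194,  0.02159564, -0.00840775],
       [-0.02463613, -0.16143623, -0.98657559,  1.02180215],
       [ 0.        ,  0.        ,  0.        ,  1.        ]])}
```

View pics/top0.png

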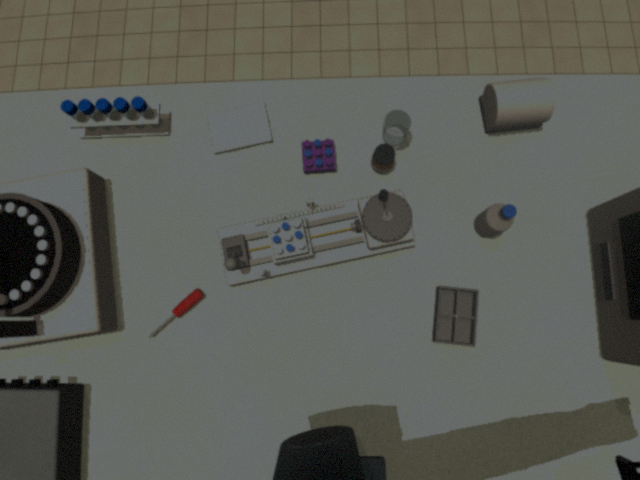

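View pics/side0.png

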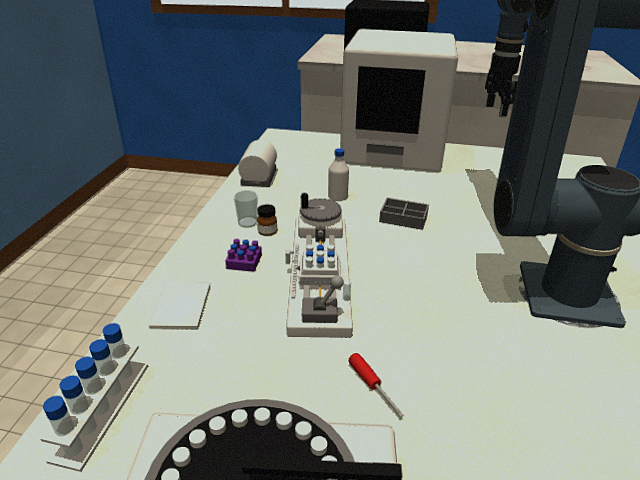

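```bash
cat > h.py <<'E'
from plant import manip
import cv2,numpy as np
def ray(c,px):
    k=manip.get_calibration(c); d=np.array([(px[0]-k['cx'])/k['fx'],(px[1]-k['cy'])/k['fy']])
    u=d.copy()
    for _ in range(20): u=d/(1+k['k1']*(u@u))
    P=k['pose']; return P[:3,3],P[:3,:3]@np.array([*u,1])
def at(c,px,z):
    o,d=ray(c,px); return o+d*(z-o[2])/d[2]
def proj(c,X):
    k=manip.get_calibration(c);P=k['pose']; q=P[:3,:3].T@(np.asarray(X)-P[:3,3]); u=q[:2]/q[2]; u=u*(1+k['k1']*(u@u))
    return np.array([k['fx']*u[0]+k['cx'],k['fy']*u[1]+k['cy']])
E
python3 - <<'E'
from h import *
z=dict(wheel_axis=.089,crank=.117,pointer=.057,mark=.060,tray=.06,stop=.03,lock_tip=.113,jar=.035,stage=.03,wash_bottle=.1,vial=.05)
for n in z:
  for c in("top","side"):
    try:
      for r in manip.silhouettes(c,n)[:3]: print(n,c,round(r['p'],2),np.round(r['pixel']),r['region'].sum(),np.round(at(c,r['pixel'],z[n]),3))
    except Exception as e: print(n,c,e)
E
```

```text
wheel_axis top 0.9 [327. 238.] 10010 [0.548 0.015 0.089]
wheel_axis top 0.38 [495. 217.] 1080 [ 0.583 -0.332  0.089]
wheel_axis side 0.76 [319. 284.] 6622 [0.535 0.193 0.089]
crank top 0.41 [382. 191.] 80 [ 0.635 -0.098  0.117]
crank side 0.35 [322. 232.] 112 [0.559 0.045 0.117]
pointer top 0.86 [295. 255.] 511 [0.516 0.084 0.057]
pointer side 0.97 [312. 276.] 432 [0.562 0.128 0.057]
mark top 0.42 [386. 221.] 1852 [ 0.585 -0.111  0.06 ]
tray top 0.63 [290. 245.] 1227 [0.539 0.094 0.06 ]
tray top 0.47 [308. 203.] 52 [0.629 0.056 0.06 ]
tray side 0.79 [242. 257.] 970 [0.729 0.096 0.06 ]
tray side 0.62 [325. 262.] 920 [0.545 0.078 0.06 ]
tray side 0.36 [332. 285.] 209 [0.514 0.151 0.06 ]
stop top 0.52 [357. 224.] 102 [ 0.587 -0.05   0.03 ]
stop top 0.33 [302. 254.] 393 [0.523 0.072 0.03 ]
lock_tip top 0.71 [183. 305.] 520 [0.414 0.302 0.113]
lock_tip side 0.49 [334. 285.] 255 [0.501 0.219 0.113]
jar top 0.86 [383. 157.] 580 [ 0.737 -0.112  0.035]
jar side 0.68 [269. 220.] 559 [ 0.729 -0.111  0.035]
jar side 0.64 [305. 198.] 84 [ 0.663 -0.245  0.035]
jar side 0.38 [334. 286.] 243 [0.516 0.126 0.035]
stage top 0.64 [329. 234.] 10080 [0.565 0.011 0.03 ]
stage top 0.6 [308. 244.] 473 [0.544 0.058 0.03 ]
stage side 0.71 [316. 282.] 6728 [0.556 0.113 0.03 ]
stage side 0.52 [327. 233.] 125 [ 0.57  -0.089  0.03 ]
stage side 0.37 [333. 285.] 244 [0.519 0.114 0.03 ]
wash_bottle top 0.75 [495. 218.] 1058 [ 0.578 -0.329  0.1  ]
wash_bottle side 0.93 [337. 175.] 850 [ 0.578 -0.279  0.1  ]
wash_bottle side 0.51 [348. 289.] 165 [0.475 0.208 0.1  ]
wash_bottle side 0.28 [317. 281.] 6898 [0.538 0.198 0.1  ]
vial top 0.63 [263. 272.] 56 [0.482 0.153 0.05 ]
vial top 0.39 [307. 202.] 69 [0.632 0.057 0.05 ]
vial side 0.55 [322. 263.] 974 [0.553 0.068 0.05 ]
vial side 0.52 [349. 290.] 166 [0.48  0.149 0.05 ]
```

The top view shows the stage running from the wheel (387,217) to the lever (234,255). The crank knob is at about (383,195), the flag at about (311,206), the vial at (266,272) and the jar at (383,157). The look-alike is the purple tray at (319,155); I want the white tray at (290,240). Next is a close crop of both views.

Run:
```python
from h import *
t=cv2.imread("pics/top0.png")[180:290,210:425]; s=cv2.imread("pics/side0.png")[185:345,270:370]
a=cv2.resize(t,None,fx=3.7,fy=3.7,interpolation=cv2.INTER_CUBIC); b=cv2.resize(s,None,fx=3.7,fy=3.7,interpolation=cv2.INTER_CUBIC)
cv2.imwrite("pics/tc.png",cv2.convertScaleAbs(a,alpha=1.6)); cv2.imwrite("pics/sc.png",b)
```

```text
(no output)
```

View pics/tc.png

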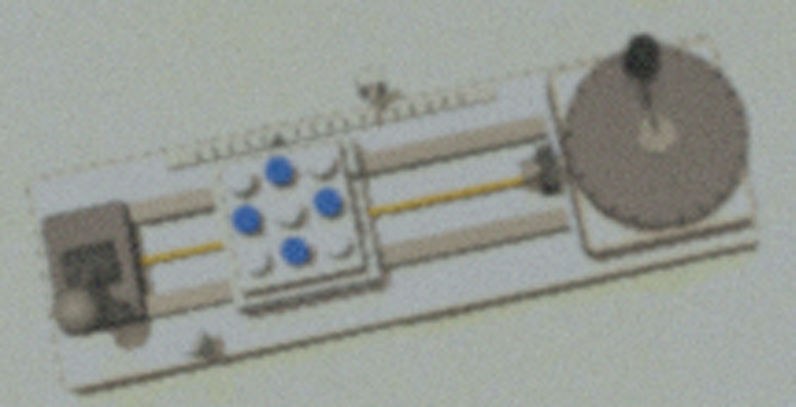

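View pics/sc.png

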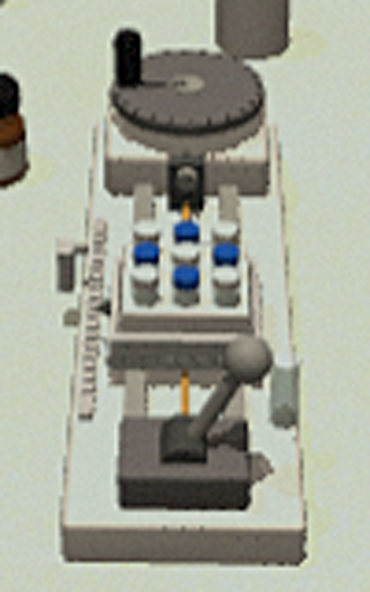

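The crops confirm the choice. In full top pixels: wheel centre (387.0,216.5), knob top (383.8,194.1), pointer (285,217), flag tip about (312,207), lever ball (230,264). The lever leans to -x, so it is open.

```bash
cat > fr.py <<'E'
from h import *
c=np.array([at("top",p,.03) for p in[(228.9,284.9),(414.6,245.4),(218,228.1),(403,190.3)]])[:,:2]
L=np.array([[-65,230],[-65,-190],[65,230],[65,-190]])/1000
cm=c.mean(0);lm=L.mean(0);H=(L-lm).T@(c-cm);th=np.arctan2(H[0,1]-H[1,0],H[0,0]+H[1,1])
R=np.array([[np.cos(th),-np.sin(th)],[np.sin(th),np.cos(th)]]);o=cm-R@lm
def S(p): return R.T@(np.asarray(p)[:2]-o)
def W(p): return R@np.asarray(p)+o
E
python3 - <<'E'
from fr import *
print(np.degrees(th),o,"res",np.round(c-(L-lm)@R.T-cm,4).tolist())
for n,p,z in[("wheel",(387,216.5),.089),("knobtop",(383.8,194.1),.129),("pointer",(285.1,217.3),.057),("mark",(312,207),.06),("ball",(230.3,264.3),.113),("jar",(383,157),.035),("stopfront",(356,226),.038),("vial",(266,272),.06)]:
    w=at("top",p,z);print(n,np.round(w,4),"stage",np.round(S(w),4))
for n,p,z in[("wheel",(270+187/3.7,185+83/3.7),.089),("knobtop",(270+127/3.7,185+36/3.7),.129),("ball",(270+248/3.7,185+357/3.7),.113),("pointer",(270+102/3.7,185+308/3.7),.057),("mark",(270+80/3.7,185+243/3.7),.06)]:
    w=at("side",p,z);print("side",n,np.round(w,4),"stage",np.round(S(w),4))
print("W axis",W((0,-.135)))
E
```

```text
10.722067821620572 [0.56320351 0.02004815] res [[0.0015, -0.004], [0.0015, 0.005], [-0.0006, -0.0016], [-0.0025, 0.0006]]
wheel [ 0.589  -0.1099  0.089 ] stage [ 0.0012 -0.1325]
knobtop [ 0.6263 -0.1009  0.129 ] stage [ 0.0395 -0.1306]
pointer [0.5988 0.1044 0.057 ] stage [0.0507 0.0763]
mark [0.6194 0.0463 0.06  ] stage [0.0601 0.0154]
ball [0.4936 0.2079 0.113 ] stage [-0.0335  0.1975]
jar [ 0.7363 -0.1121  0.035 ] stage [ 0.1455 -0.1621]
stopfront [ 0.5802 -0.0475  0.038 ] stage [ 0.0041 -0.0695]
vial [0.4819 0.1445 0.06  ] stage [-0.0568  0.1375]
side wheel [ 0.5919 -0.1113  0.089 ] stage [ 0.0038 -0.1344]
side knobtop [ 0.6297 -0.0954  0.129 ] stage [ 0.0439 -0.1258]
side ball [0.4967 0.2059 0.113 ] stage [-0.0307  0.1949]
side pointer [0.5991 0.1072 0.057 ] stage [0.0515 0.079 ]
side mark [0.6271 0.0486 0.06  ] stage [0.0681 0.0162]
W axis [ 0.58831959 -0.11259491]
```

Emit:
step_arm(moves=[0.7,0.9,0.77,0,0,0,0,0.7,0.9,0.77,0,0,0,0,0.7,0.9,0.77,0,0,0,0,0.7,0.9,0.77,0,0,0,0,0.7,0.9,0.77,0,0,0,0,0.7,0.9,0.77,0,0,0,0,0.7,0.9,0.77,0,0,0,0,0.7,0.9,0.77,0,0,0,0])

```text
clock: 2.0
eef_pos: [0.4488, -0.2523, 0.2315]
ee_rot: [3.104, 0.483, 0.001]
force: [-1.1, -1.2, -1.1]
gripper_width: 0.0603
gripper_force: 0.0
```

Emit:
step_arm(moves=[0.7,0.9,0.77,0,0,0,0,0.7,0.9,0.77,0,0,0,0,0.7,0.9,0.77,0,0,0,0,0.7,0.9,0.77,0,0,0,0,0.7,0.9,0.77,0,0,0,0,0.7,0,0,0,0,0,0])

```text
clock: 2.6
eef_pos: [0.6306, -0.0952, 0.2281]
ee_rot: [-3.1, -0.492, 0.002]
force: [0.1, -0.0, -1.5]
gripper_width: 0.0599
gripper_force: 0.0
```

Emit:
step_arm(moves=[0.7,-0.06,-0.09,-0.9,0,0,0,0.7,0,0,-0.9,0,0,0,0.7,0,0,-0.2,0,0,0])

```text
clock: 2.9
eef_pos: [0.6216, -0.1028, 0.1455]
ee_rot: [-3.1, -0.482, 0.015]
force: [-0.7, 1.0, -0.6]
gripper_width: 0.0598
gripper_force: 0.0
```

Run:
```python
from h import *
s=manip.get_state();print(s['eef_pos'])
a=cv2.resize(manip.get_image("side")[150:250,250:390],None,fx=4,fy=4,interpolation=cv2.INTER_CUBIC)
b=cv2.resize(manip.get_image("top")[150:250,330:430],None,fx=4,fy=4,interpolation=cv2.INTER_CUBIC)
cv2.imwrite("pics/ap.png",np.hstack([cv2.resize(a,(448,320)),cv2.resize(b,(320,320))]))
```

```text
[ 0.62161902 -0.10275307  0.14548384]
```

View pics/ap.png

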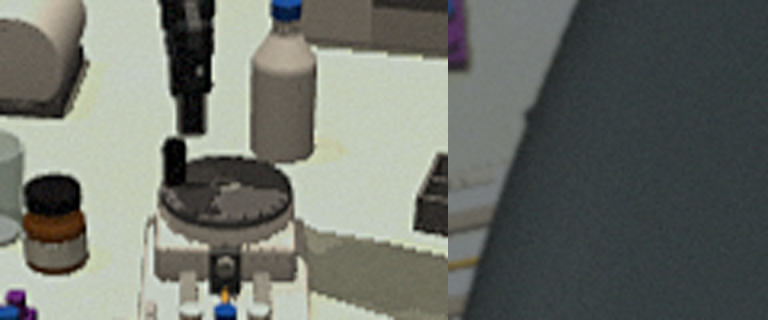

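The side view shows the fingers above the wheel, with the knob about 4 px to their left, so the knob is about 8 mm further in +x. I'll correct for that, let it settle, then descend.

Emit:
step_arm(moves=[0.7,0.1,0.1,0,0,0,0,0.7,0,0,0,0,0,0,0.7,0,0,0,0,0,0,0.7,0,0,0,0,0,0])

```text
clock: 3.4
eef_pos: [0.63, -0.0996, 0.153]
ee_rot: [3.103, 0.483, 0.004]
force: [0.5, -0.1, 0.7]
gripper_width: 0.0599
gripper_force: 0.0
```

Emit:
step_arm(moves=[0.7,-0.02,0,-0.5,0,0,0,0.7,0,0,-0.5,0,0,0,0.7,0,0,-0.25,0,0,0,0.7,0,0,0,0,0,0,0.7,0,0,0,0,0,0])

```text
clock: 3.9
eef_pos: [0.6285, -0.0994, 0.1018]
ee_rot: [3.104, 0.483, 0.001]
force: [1.1, -0.3, -0.9]
gripper_width: 0.0597
gripper_force: 0.0
```

Emit:
step_arm(moves=[0.15,0,0,0,0,0,0,0.15,0,0,0,0,0,0,0.15,0,0,0,0,0,0,0.15,0,0,0,0,0,0,0.15,0,0,0,0,0,0,0.15,0,0,0,0,0,0])

```text
clock: 4.5
eef_pos: [0.6291, -0.0996, 0.1025]
ee_rot: [3.103, 0.483, 0.003]
force: [0.6, -0.5, 4.7]
gripper_width: 0.017
gripper_force: 58.6
```

Run:
```python
from h import *
im=manip.get_image("side")[160:240,260:370]
cv2.imwrite("pics/gr.png",cv2.resize(im,None,fx=7,fy=7,interpolation=cv2.INTER_CUBIC))
print((proj("side",[.629,-.0996,.102])-[260,160])*7)
```

```text
[315.3455216  305.07774761]
```

View pics/gr.png

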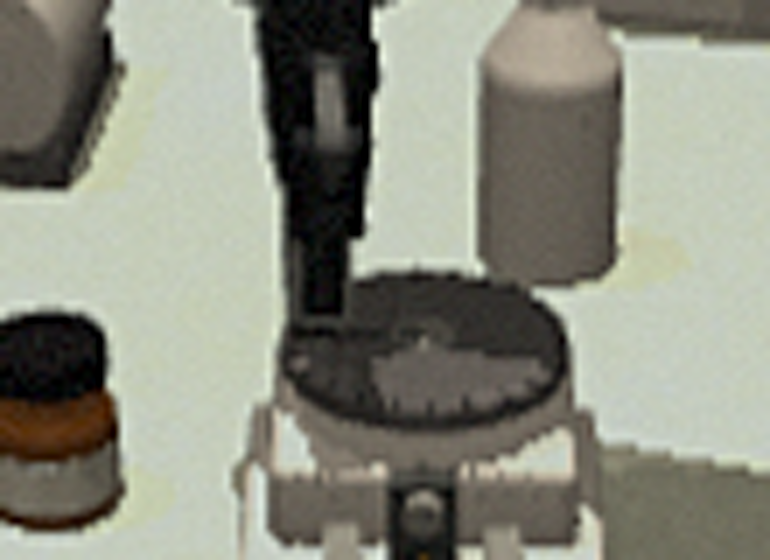

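The finger has the knob, gripped a few mm off pad centre, which is fine. I'll tabulate the circle increments.

```bash
cat > tab.py <<'E'
import numpy as np,sys
def tab(a0,a1,n):
    a=np.radians(np.linspace(a0,a1,n+1)); p=np.c_[np.cos(a),np.sin(a)]  # 40 mm = 1 unit
    print(a0,a1,np.round(np.diff(p,axis=0),3).tolist())
E
python3 -c "
from tab import *
a=16
for k in range(9): tab(a,a+40,4 if k else 8); a+=40
"
```

```text
16 56 [[-0.028, 0.083], [-0.035, 0.08], [-0.042, 0.077], [-0.048, 0.073], [-0.054, 0.068], [-0.06, 0.063], [-0.065, 0.058], [-0.07, 0.052]]
56 96 [[-0.152, 0.085], [-0.165, 0.057], [-0.172, 0.027], [-0.174, -0.003]]
96 136 [[-0.171, -0.033], [-0.163, -0.062], [-0.149, -0.09], [-0.132, -0.114]]
136 176 [[-0.11, -0.135], [-0.085, -0.152], [-0.057, -0.165], [-0.027, -0.172]]
176 216 [[0.003, -0.174], [0.033, -0.171], [0.062, -0.163], [0.09, -0.149]]
216 256 [[0.114, -0.132], [0.135, -0.11], [0.152, -0.085], [0.165, -0.057]]
256 296 [[0.172, -0.027], [0.174, 0.003], [0.171, 0.033], [0.163, 0.062]]
296 336 [[0.149, 0.09], [0.132, 0.114], [0.11, 0.135], [0.085, 0.152]]
336 376 [[0.057, 0.165], [0.027, 0.172], [-0.003, 0.174], [-0.033, 0.171]]
```

Emit:
step_arm(moves=[0.15,-0.028,0.083,0,0,0,0,0.15,-0.035,0.08,0,0,0,0,0.15,-0.042,0.077,0,0,0,0,0.15,-0.048,0.073,0,0,0,0])

```text
clock: 4.95
eef_pos: [0.6244, -0.0887, 0.1026]
ee_rot: [3.1, 0.481, 0.007]
force: [3.9, -3.8, 3.6]
gripper_width: 0.0167
gripper_force: 58.7
```

Emit:
step_arm(moves=[0.15,-0.054,0.068,0,0,0,0,0.15,-0.06,0.063,0,0,0,0,0.15,-0.065,0.058,0,0,0,0,0.15,-0.07,0.052,0,0,0,0])

```text
clock: 5.35
eef_pos: [0.615, -0.0783, 0.1026]
ee_rot: [3.101, 0.482, 0.01]
force: [4.4, -2.3, 3.0]
gripper_width: 0.0169
gripper_force: 58.6
```

Emit:
step_arm(moves=[0.15,-0.152,0.085,0,0,0,0,0.15,-0.165,0.057,0,0,0,0,0.15,-0.172,0.027,0,0,0,0,0.15,-0.174,-0.003,0,0,0,0,0.15,-0.171,-0.033,0,0,0,0,0.15,-0.163,-0.062,0,0,0,0,0.15,-0.149,-0.09,0,0,0,0,0.15,-0.132,-0.114,0,0,0,0])

```text
clock: 6.15
eef_pos: [0.5632, -0.0802, 0.1026]
ee_rot: [-3.1, -0.485, -0.01]
force: [3.8, 5.3, 4.8]
gripper_width: 0.0169
gripper_force: 58.9
```

Emit:
step_arm(moves=[0.15,-0.11,-0.135,0,0,0,0,0.15,-0.085,-0.152,0,0,0,0,0.15,-0.057,-0.165,0,0,0,0,0.15,-0.027,-0.172,0,0,0,0,0.15,0.0,0.0,0,0,0,0])

```text
clock: 6.65
eef_pos: [0.5502, -0.106, 0.1024]
ee_rot: [-3.101, -0.483, -0.003]
force: [-1.1, 2.6, 7.2]
gripper_width: 0.0168
gripper_force: 59.2
```

```bash
cat > look.py <<'E'
from fr import *
import sys
n=sys.argv[1]
s=manip.get_state(); p=s['eef_pos']; C=np.array([.5906,-.1108]); d=p[:2]-C
a=np.arctan2(d[1],d[0]);e=np.array([np.cos(a),np.sin(a)]);t=np.array([-e[1],e[0]]);F=s['force'][:2]
print("t",s['clock'],"ang",np.degrees(a)%360,"r",np.hypot(*d),"Frad",F@e,"Ftan",F@t)
im=manip.get_image("top"); sd=manip.get_image("side")
a=cv2.resize(im[195:265,225:395],None,fx=4.5,fy=4.5,interpolation=cv2.INTER_CUBIC)
b=cv2.resize(sd[230:290,275:365],None,fx=4.2,fy=4.2,interpolation=cv2.INTER_CUBIC)
c=np.zeros((a.shape[0]+b.shape[0],a.shape[1],3),np.uint8);c[:a.shape[0]]=cv2.convertScaleAbs(a,alpha=1.6);c[a.shape[0]:,:b.shape[1]]=b
cv2.imwrite(f"pics/{n}.png",c)
E
python3 look.py l1
```

```text
t 6.65 ang 173.15601297715736 r 0.040671411053025214 Frad 1.350209529712513 Ftan -2.409210516515337
```

View pics/l1.png

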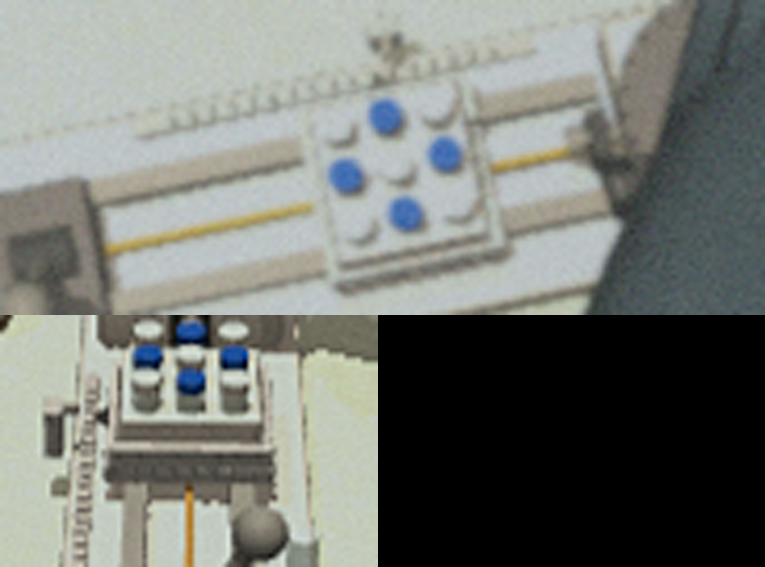

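Pointer and flag are now close: pointer at about (388,78) and finger at (385,65) in the top crop. The tray is still clear of the stop screw. I'll carry on back, then slow down.

Run:
```python
from fr import *
for z in(.04,.05,.055):
  print(z,S(at("top",(225+577/4.5,195+150/4.5),z)), S(at("top",(225+490/4.5,195+165/4.5),z)))
print("ptr",S(at("top",(225+388/4.5,195+78/4.5),.057)),"mark",S(at("top",(225+385/4.5,195+65/4.5),.06)))
from tab import *
tab(176,216,4);tab(216,236,4);tab(236,256,8)
```

```text
0.04 [-1.94802984e-06 -6.24157121e-02] [ 0.00147674 -0.02000072]
0.05 [-0.00176535 -0.06174106] [-0.00030173 -0.01975808]
0.055 [-0.00264706 -0.06140374] [-0.00119096 -0.01963676]
ptr [0.04969632 0.01932462] mark [0.05549958 0.01943113]
176 216 [[0.003, -0.174], [0.033, -0.171], [0.062, -0.163], [0.09, -0.149]]
216 236 [[0.054, -0.068], [0.06, -0.063], [0.065, -0.058], [0.07, -0.052]]
236 256 [[0.037, -0.024], [0.038, -0.022], [0.039, -0.02], [0.039, -0.019], [0.04, -0.017], [0.041, -0.015], [0.042, -0.013], [0.042, -0.011]]
```

Emit:
step_arm(moves=[0.15,0.003,-0.174,0,0,0,0,0.15,0.033,-0.171,0,0,0,0,0.15,0.062,-0.163,0,0,0,0,0.15,0.09,-0.149,0,0,0,0])

```text
clock: 7.15
eef_pos: [0.5563, -0.1313, 0.1023]
ee_rot: [-3.099, -0.484, 0.002]
force: [-3.2, 4.3, 10.2]
gripper_width: 0.0166
gripper_force: 59.4
```

Emit:
step_arm(moves=[0.15,0.114,-0.132,0.01,0,0,0,0.15,0.135,-0.11,0.01,0,0,0,0.15,0.152,-0.085,0,0,0,0,0.15,0,0,0,0,0,0])

```text
clock: 7.55
eef_pos: [0.5726, -0.1458, 0.1024]
ee_rot: [-3.101, -0.483, 0.003]
force: [-2.3, 1.8, 6.2]
gripper_width: 0.017
gripper_force: 59.1
```

```bash
python3 look.py l2
python3 - <<'E'
from tab import *
tab(246,262,8);tab(262,278,8);tab(278,294,16);tab(294,310,16)
E
```

```text
t 7.55 ang 242.7902861742158 r 0.03939574498912818 Frad -0.5339199839351845 Ftan -2.851081646053907
246 262 [[0.032, -0.014], [0.033, -0.013], [0.033, -0.011], [0.033, -0.01], [0.034, -0.009], [0.034, -0.008], [0.034, -0.007], [0.034, -0.005]]
262 278 [[0.035, -0.004], [0.035, -0.003], [0.035, -0.002], [0.035, -0.001], [0.035, 0.001], [0.035, 0.002], [0.035, 0.003], [0.035, 0.004]]
278 294 [[0.017, 0.003], [0.017, 0.003], [0.017, 0.003], [0.017, 0.003], [0.017, 0.004], [0.017, 0.004], [0.017, 0.004], [0.017, 0.005], [0.017, 0.005], [0.017, 0.005], [0.017, 0.006], [0.016, 0.006], [0.016, 0.006], [0.016, 0.006], [0.016, 0.007], [0.016, 0.007]]
294 310 [[0.016, 0.007], [0.016, 0.008], [0.016, 0.008], [0.015, 0.008], [0.015, 0.008], [0.015, 0.009], [0.015, 0.009], [0.015, 0.009], [0.015, 0.009], [0.015, 0.01], [0.014, 0.01], [0.014, 0.01], [0.014, 0.01], [0.014, 0.011], [0.014, 0.011], [0.013, 0.011]]
```

Emit:
step_arm(moves=[0.15,0.032,-0.014,0,0,0,0,0.15,0.033,-0.013,0,0,0,0,0.15,0.033,-0.011,0,0,0,0,0.15,0.033,-0.01,0,0,0,0,0.15,0.034,-0.009,0,0,0,0,0.15,0.034,-0.008,0,0,0,0,0.15,0.034,-0.007,0,0,0,0,0.15,0.034,-0.005,0,0,0,0])

```text
clock: 8.45
eef_pos: [0.582, -0.149, 0.1024]
ee_rot: [-3.102, -0.483, 0.007]
force: [-4.8, 1.1, 8.0]
gripper_width: 0.0169
gripper_force: 59.3
```

Emit:
step_arm(moves=[0.15,0.035,-0.004,0,0,0,0,0.15,0.035,-0.003,0,0,0,0,0.15,0.035,-0.002,0,0,0,0])

```text
clock: 8.75
eef_pos: [0.5861, -0.1497, 0.1024]
ee_rot: [-3.103, -0.483, 0.007]
force: [-5.2, 0.0, 7.9]
gripper_width: 0.0167
gripper_force: 59.3
```

Steady at 5 N running load, no contact yet. Continuing in small steps.

Emit:
step_arm(moves=[0.15,0.035,-0.001,0,0,0,0,0.15,0.035,0.001,0,0,0,0,0.15,0.035,0.002,0,0,0,0])

```text
clock: 9.05
eef_pos: [0.5903, -0.1499, 0.1024]
ee_rot: [-3.103, -0.482, 0.007]
force: [-5.8, -1.2, 7.8]
gripper_width: 0.017
gripper_force: 59.2
```

Emit:
step_arm(moves=[0.15,0.035,0.003,0,0,0,0,0.15,0.035,0.004,0,0,0,0])

```text
clock: 9.25
eef_pos: [0.5931, -0.1497, 0.1025]
ee_rot: [-3.103, -0.482, 0.007]
force: [-4.6, -1.1, 8.1]
gripper_width: 0.0167
gripper_force: 59.2
```

Emit:
step_arm(moves=[0.15,0.034,0.006,0,0,0,0,0.15,0.034,0.007,0,0,0,0])

```text
clock: 9.45
eef_pos: [0.5959, -0.1494, 0.1024]
ee_rot: [-3.104, -0.482, 0.007]
force: [-6.1, -1.5, 7.0]
gripper_width: 0.0169
gripper_force: 59.2
```

Emit:
step_arm(moves=[0.15,0.034,0.008,0,0,0,0,0.15,0.034,0.009,0,0,0,0])

```text
clock: 9.65
eef_pos: [0.5986, -0.149, 0.1025]
ee_rot: [-3.104, -0.482, 0.007]
force: [-5.4, -1.3, 8.3]
gripper_width: 0.0169
gripper_force: 59.2
```

Emit:
step_arm(moves=[0.15,0.033,0.01,0,0,0,0,0.15,0.033,0.011,0,0,0,0])

```text
clock: 9.85
eef_pos: [0.6013, -0.1483, 0.1024]
ee_rot: [3.104, 0.482, -0.007]
force: [-4.4, -2.3, 6.5]
gripper_width: 0.0169
gripper_force: 59.2
```

Emit:
step_arm(moves=[0.15,0.033,0.012,0,0,0,0,0.15,0.033,0.013,0,0,0,0])

```text
clock: 10.05
eef_pos: [0.604, -0.1474, 0.1024]
ee_rot: [3.104, 0.482, -0.007]
force: [-4.5, -1.1, 7.2]
gripper_width: 0.017
gripper_force: 59.2
```

Emit:
step_arm(moves=[0.15,0.032,0.015,0,0,0,0,0.15,0.031,0.016,0,0,0,0])

```text
clock: 10.25
eef_pos: [0.6066, -0.1464, 0.1024]
ee_rot: [3.103, 0.482, -0.007]
force: [-5.0, -2.4, 7.3]
gripper_width: 0.017
gripper_force: 59.2
```

Emit:
step_arm(moves=[0.15,0.031,0.017,0,0,0,0,0.15,0.03,0.017,0,0,0,0])

```text
clock: 10.45
eef_pos: [0.6091, -0.1452, 0.1025]
ee_rot: [3.103, 0.481, -0.007]
force: [-5.4, -2.7, 6.1]
gripper_width: 0.017
gripper_force: 59.2
```

Emit:
step_arm(moves=[0.15,0.029,0.019,0,0,0,0,0.15,0.029,0.02,0,0,0,0,0.15,0.028,0.021,0,0,0,0])

```text
clock: 10.75
eef_pos: [0.6126, -0.1431, 0.1024]
ee_rot: [3.103, 0.481, -0.007]
force: [-4.5, -3.4, 6.2]
gripper_width: 0.0173
gripper_force: 59.1
```

Emit:
step_arm(moves=[0.15,0.027,0.022,0,0,0,0,0.15,0.026,0.023,0,0,0,0,0.15,0.025,0.024,0,0,0,0])

```text
clock: 11.05
eef_pos: [0.6154, -0.141, 0.1025]
ee_rot: [3.101, 0.48, -0.008]
force: [-4.7, -5.0, 6.2]
gripper_width: 0.0168
gripper_force: 59.1
```

Emit:
step_arm(moves=[0.15,0.025,0.025,0,0,0,0])

```text
clock: 11.15
eef_pos: [0.6161, -0.1405, 0.1024]
ee_rot: [3.101, 0.48, -0.01]
force: [-6.2, -6.2, 7.2]
gripper_width: 0.0168
gripper_force: 59.2
```

Emit:
step_arm(moves=[0.15,0.025,0.025,0,0,0,0])

```text
clock: 11.25
eef_pos: [0.6163, -0.1403, 0.1024]
ee_rot: [3.099, 0.479, -0.013]
force: [-9.4, -8.0, 7.4]
gripper_width: 0.0172
gripper_force: 59.3
```

Emit:
step_arm(moves=[0.15,0,0,0,0,0,0,0.15,0,0,0,0,0,0])

```text
clock: 11.45
eef_pos: [0.6163, -0.1403, 0.1024]
ee_rot: [3.1, 0.478, -0.012]
force: [-7.8, -7.0, 7.1]
gripper_width: 0.017
gripper_force: 59.3
```

```bash
python3 look.py l3
python3 - <<'E'
from tab import *
tab(312,252,6); tab(252,222,6); tab(222,198,8)
E
```

```text
t 11.45 ang 310.97373419899407 r 0.03913577008347112 Frad 0.16957105704566597 Ftan -10.505451057737114
312 252 [[-0.139, -0.105], [-0.155, -0.079], [-0.167, -0.051], [-0.173, -0.021], [-0.174, 0.009], [-0.17, 0.039]]
252 222 [[-0.082, 0.031], [-0.079, 0.038], [-0.075, 0.044], [-0.071, 0.051], [-0.066, 0.057], [-0.061, 0.062]]
222 198 [[-0.034, 0.04], [-0.032, 0.042], [-0.03, 0.043], [-0.027, 0.045], [-0.025, 0.046], [-0.023, 0.047], [-0.02, 0.048], [-0.017, 0.049]]
```

Run:
```python
from tab import *
tab(318,238,8); tab(238,168,7)
```

```text
318 238 [[-0.127, -0.119], [-0.146, -0.095], [-0.16, -0.068], [-0.17, -0.039], [-0.174, -0.009], [-0.173, 0.021], [-0.167, 0.051], [-0.155, 0.079]]
238 168 [[-0.139, 0.105], [-0.119, 0.127], [-0.095, 0.146], [-0.068, 0.16], [-0.039, 0.17], [-0.009, 0.174], [0.021, 0.173]]
```

Emit:
step_arm(moves=[0.15,-0.127,-0.119,0,0,0,0,0.15,-0.146,-0.095,0,0,0,0,0.15,-0.16,-0.068,0,0,0,0,0.15,-0.17,-0.039,0,0,0,0,0.15,-0.174,-0.009,0,0,0,0,0.15,-0.173,0.021,0,0,0,0,0.15,-0.167,0.051,0,0,0,0,0.15,-0.155,0.079,0,0,0,0])

```text
clock: 12.35
eef_pos: [0.571, -0.1449, 0.1026]
ee_rot: [3.102, 0.483, 0.009]
force: [6.0, -1.7, 0.8]
gripper_width: 0.0165
gripper_force: 58.6
```

Emit:
step_arm(moves=[0.15,-0.139,0.105,0,0,0,0,0.15,-0.119,0.127,0,0,0,0,0.15,-0.095,0.146,0,0,0,0,0.15,-0.068,0.16,0,0,0,0,0.15,-0.039,0.17,0,0,0,0,0.15,-0.009,0.174,0,0,0,0,0.15,0.021,0.173,0,0,0,0,0.15,0,0,0,0,0,0])

```text
clock: 13.15
eef_pos: [0.5506, -0.1033, 0.1025]
ee_rot: [3.101, 0.482, -0.001]
force: [0.1, -3.8, 4.8]
gripper_width: 0.0168
gripper_force: 59.0
```

```bash
cat > avg.py <<'E'
from fr import *
import sys
n=sys.argv[1]; N=12
s=manip.get_state(); p=s['eef_pos']; C=np.array([.5906,-.1108]); d=p[:2]-C
a=np.arctan2(d[1],d[0]);e=np.array([np.cos(a),np.sin(a)]);t=np.array([-e[1],e[0]]);F=s['force'][:2]
print("t",s['clock'],"ang",np.degrees(a)%360,"r",np.hypot(*d),"Frad",F@e,"Ftan",F@t)
T=np.mean([manip.get_image("top").astype(float) for _ in range(N)],0);D=np.mean([manip.get_image("side").astype(float) for _ in range(N//2)],0)
np.savez(f"{n}.npz",T=T,D=D)
M={}
# stage-aligned metric rectification of the top view at z=.058, 4 px per mm: col = stage y (mark side), row = -x
def rect(c,img,z,y0,y1,x0,x1,k):
    ys=np.arange(y0,y1,1/k/1000);xs=np.arange(x1,x0,-1/k/1000)
    m=np.zeros((len(xs),len(ys),2),np.float32)
    for i,x in enumerate(xs):
        for j,y in enumerate(ys): m[i,j]=proj(c,[*W((x,y)),z])
    return cv2.remap(img.astype(np.float32),m[...,0],m[...,1],cv2.INTER_CUBIC)
manip_cal={c:manip.get_calibration(c) for c in("top","side")}
manip.get_calibration=lambda c:manip_cal[c]
A=rect("top",T,.058,-.02,.06,.035,.085,4);B=rect("side",D,.058,-.02,.06,.035,.085,4)
o=np.vstack([cv2.convertScaleAbs(A,alpha=1.7),cv2.convertScaleAbs(B,alpha=1.2)])
o=cv2.resize(o,None,fx=1.45,fy=1.45)
for y in range(-20,61,10):
    cc=int((y+20)*4*1.45); cv2.line(o,(cc,0),(cc,8),(0,0,255),1)
cv2.imwrite(f"pics/{n}.png",o);print(o.shape)
E
python3 avg.py m1
```

```text
t 13.15 ang 169.37519954904994 r 0.04070958912041582 Frad -0.7709775923863902 Ftan 3.731845723283014
(580, 464, 3)
```

View pics/m1.png

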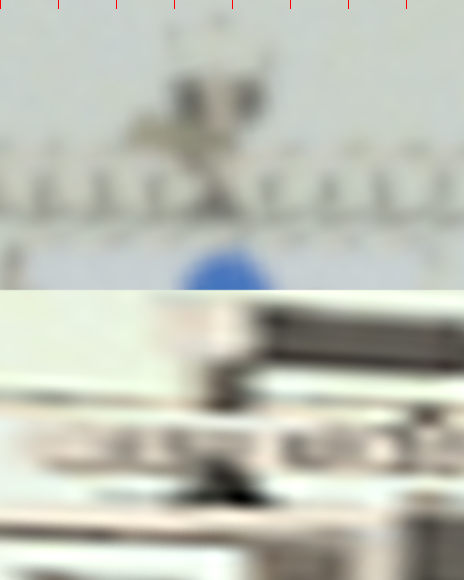

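The rectified view puts the pointer apex at about column 212 (top half) and 222 (side half), with the flag finger nearly level, so the pointer is close to the mark. I'll zoom in with contrast and measure the dark and bright profiles.

```bash
cat > zoom.py <<'E'
from fr import *
import sys
cal={c:manip.get_calibration(c) for c in("top","side")}; manip.get_calibration=lambda c:cal[c]
def rect(c,img,z,y0=.002,y1=.032,x0=.042,x1=.074,k=12):
    ys=np.arange(y0,y1,1/k/1000);xs=np.arange(x1,x0,-1/k/1000)
    m=np.array([[proj(c,[*W((x,y)),z]) for y in ys] for x in xs],np.float32)
    return cv2.remap(img.astype(np.float32),m[...,0],m[...,1],cv2.INTER_CUBIC)
def st(a):
    g=a.mean(2);lo,hi=np.percentile(g,[1,99]);return np.clip((a-lo)/(hi-lo)*255,0,255).astype(np.uint8)
if __name__=="__main__":
    d=np.load(sys.argv[1]+".npz")
    A=rect("top",d['T'],.058);B=rect("side",d['D'],.060)
    o=np.hstack([st(A),st(B)])
    for p in(0,360):
        for y in range(5,32,5): cv2.line(o,(p+(y-2)*12,0),(p+(y-2)*12,383),(0,0,255) if y%10 else (255,0,0),1)
    for x in range(45,74,5): cv2.line(o,(0,(74-x)*12),(6,(74-x)*12),(0,0,255),1)
    cv2.imwrite("pics/z"+sys.argv[1]+".png",o)
    g=A.mean(2);
    for x in(50,51,52,53,54,55,56,58,60,62,64): print("top x",x,np.round(g[int((74-x)*12),::12]).astype(int))
    g=B.mean(2);
    for x in range(48,68,2): print("side x",x,np.round(g[int((74-x)*12),::12]).astype(int))
E
python3 zoom.py m1
```

```text
top x 50 [108 109 108 103  97  96 100 103 104 102  99  92  84  77  70  67  70  76
  85  93 101 105 106 103  99 101 105 108 110 111]
top x 51 [112 112 110 103  97  96 101 107 109 109 106 100  92  84  75  71  73  80
  91  99 107 109 108 102  97 100 105 110 113 115]
top x 52 [114 114 111 104  97  97 102 107 110 112 111 105  98  90  82  78  80  87
  96 104 111 112 109 101  97  99 105 110 114 117]
top x 53 [115 115 111 104  98  98 103 107 111 112 110 106 101  93  86  83  87  95
 103 109 113 113 109 102  98 100 105 110 115 118]
top x 54 [116 115 112 106 101 100 103 107 110 109 107 103  99  93  88  87  92 100
 106 111 115 114 110 105 102 102 105 110 115 117]
top x 55 [116 115 113 109 106 104 104 106 107 104 100  95  93  90  89  91  97 104
 108 112 114 115 113 109 107 107 108 111 114 116]
top x 56 [115 115 114 112 110 109 108 108 104  99  93  88  86  86  89  93  99 105
 108 111 113 115 115 114 112 112 112 113 114 115]
top x 58 [110 110 110 109 108 106 103 100  94  89  83  80  80  83  88  92  95  98
 101 106 110 113 114 115 115 114 113 111 111 113]
top x 60 [101  98  97  95  95  93  91  87  8
[... 981 characters left out ...]
19 133 148 166 180 190 190 178 156]
side x 58 [140 130 124 122 129 143 157 163 157 145 128 116 115 121 132 140 143 142
 140 137 138 139 140 145 156 171 183 187 176 151]
side x 60 [156 148 142 140 142 151 158 161 155 144 132 125 125 133 143 150 151 149
 146 143 144 146 149 154 164 175 185 187 180 168]
side x 62 [185 183 181 179 181 184 188 188 187 185 184 182 184 187 191 192 194 195
 196 196 196 196 196 196 196 196 195 195 196 198]
side x 64 [186 185 186 186 186 186 186 188 190 192 194 193 188 180 170 157 143 127
 111 100 101 104 114 126 140 152 160 169 178 183]
side x 66 [156 156 156 158 161 166 169 174 177 180 182 178 170 162 153 139 117  95
  76  62  56  59  69  84 101 116 133 148 160 167]
```

View pics/zm1.png

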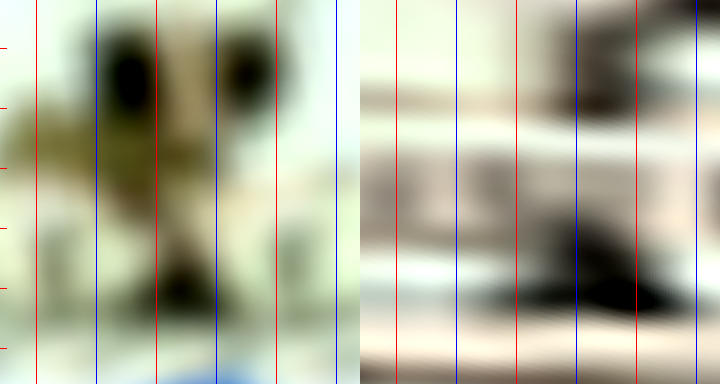

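In the zoomed view the pointer is at about y 17.0 mm (left panel). The finger is centred between the dark post faces at about 12.8 and 22.4 mm, which gives about 17.6 mm. I'll cross-check numerically with the caps and the finger profile.

Run:
```python
from zoom import *
d=np.load("m1.npz")
print("cam in stage",S(cal["top"]["pose"][:3,3]))
A=rect("top",d['T'],.060,y0=.0,y1=.04,x0=.05,x1=.08,k=4); g=A.mean(2)
for x in range(65,80,1): print(x,np.round(g[int((80-x)*4)-1:int((80-x)*4)+2].mean(0)[20:140:4]).astype(int))
for nm,I in(("m1",d['T']),("top0",cv2.imread("pics/top0.png").astype(float))):
    R_=rect("top",I,.078,y0=-.03,y1=.12,x0=-.04,x1=.04,k=4); m=R_[...,0]-R_[...,2]
    m=(m>0.5*np.percentile(m,99.5)).astype(np.uint8); n,l,s,c=cv2.connectedComponentsWithStats(m)
    q=[(round(c[i][0]/4-30,2),round(40-c[i][1]/4,2),int(s[i][4])) for i in range(1,n) if s[i][4]>400];print(nm,q,np.mean(q,0))
    P=rect("top",I,.057,y0=-.0,y1=.1,x0=.046,x1=.056,k=4).mean(2)
    for x in(50,51,52,53): 
        r=cv2.blur(P,(3,5))[int((56-x)*4)]; print(x,"min dark at",np.argsort(r)[:6]/4)
```

```text
cam in stage [-0.1731336   0.00382147]
65 [104 103 104 100  94  85  75  68  65  68  75  84  91  94  92  87  81  77
  79  86  96 106 113 118 119 120 120 120 120 120]
66 [111 110 110 105  98  86  75  66  63  66  75  84  92  94  91  84  76  71
  73  80  91 103 111 117 119 120 120 120 120 120]
67 [116 115 113 107 100  87  74  65  62  67  76  86  93  93  90  83  74  68
  68  75  88 100 110 117 119 120 120 120 120 120]
68 [118 118 115 109 101  88  76  66  64  69  79  89  94  94  91  84  76  70
  69  75  87  99 110 116 119 120 120 120 120 120]
69 [118 118 115 109 101  89  80  72  70  75  84  93  96  95  92  86  79  74
  74  79  90 100 111 116 119 120 120 120 120 120]
70 [119 119 116 110 102  93  85  79  78  83  91  97  99  98  95  91  85  82
  82  86  95 103 112 116 118 120 120 120 120 119]
71 [119 119 116 113 107 101  96  91  90  93  98 102 102 103 101  99  96  93
  93  95 100 106 113 116 119 120 120 120 120 119]
72 [119 119 118 116 112 108 105 102 102 103 106 107 107 108 108 107 105 104
 103 104 105 108 112 115 119 120 120 120 120 119]
73 [119 119 118 117 116 114 112 111 111 111 111 111 1
[... 992 characters left out ...]
float64(-17.98), 2779)] [  18.3925    5.485  2815.    ]
50 min dark at [17.   17.25 16.75 17.5  16.5  17.75]
51 min dark at [17.   17.25 16.75 17.5  16.5  17.75]
52 min dark at [17.   17.25 16.75 17.5  17.75 16.5 ]
53 min dark at [17.   16.75 17.25 16.5  17.5  16.25]
top0 [(np.float64(78.66), np.float64(28.63), 2881), (np.float64(55.06), np.float64(5.21), 2792), (np.float64(101.96), np.float64(5.05), 2902), (np.float64(78.4), np.float64(-18.38), 2774)] [  78.52      5.1275 2837.25  ]
50 min dark at [77.75 77.5  78.   77.25 77.   78.25]
51 min dark at [77.25 77.   77.5  76.75 77.75 76.5 ]
52 min dark at [77.   76.75 77.25 76.5  77.5  76.25]
53 min dark at [77.   76.75 77.25 76.5  77.5  76.25]
```

Run:
```python
from zoom import *
def cent(I):
    R_=rect("top",I,.078,y0=-.06,y1=.12,x0=-.04,x1=.04,k=4); m=R_[...,0]-R_[...,2]
    m=(m>0.5*np.percentile(m,99.5)).astype(np.uint8); n,l,s,c=cv2.connectedComponentsWithStats(m)
    return np.mean([(c[i][0]/4-60) for i in range(1,n) if s[i][4]>400]), sum(s[1:,4]>400)
for n in("l1","l2","l3"):
    a=cv2.imread(f"pics/{n}.png")[:315]; a=cv2.resize(a,(170,70),interpolation=cv2.INTER_AREA)
    I=np.zeros((480,640,3));I[195:265,225:395]=a; print(n,cent(I))
    P=rect("top",I,.057,y0=-.05,y1=.05,x0=.046,x1=.056,k=4).mean(2)
    for x in(50,51.5,53): r=cv2.blur(P,(5,5))[int((56-x)*4)]; i=np.argsort(r)[:6]; print("  ptr",x,np.round(i/4-50,1))
print("m1",cent(np.load("m1.npz")['T']))
```

```text
l1 (np.float64(24.64207948182819), np.int64(4))
  ptr 50 [25.2 25.  24.8 25.5 24.5 25.8]
  ptr 51.5 [25.2 25.  25.5 24.8 25.8 24.5]
  ptr 53 [25.2 25.5 25.  25.8 24.8 26. ]
l2 (np.float64(-0.1597636650047427), np.int64(4))
  ptr 50 [-0.5 -0.2 -0.8  0.  -1.   0.2]
  ptr 51.5 [-0.8 -0.5 -1.  -0.2 -1.2  0. ]
  ptr 53 [-1.  -0.8 -1.2 -0.5 -1.5 -0.2]
l3 (np.float64(-22.362436085430623), np.int64(4))
  ptr 50 [-22.8 -22.5 -23.  -22.2 -23.2 -23.5]
  ptr 51.5 [-22.8 -23.  -22.5 -23.2 -22.2 -23.5]
  ptr 53 [-22.8 -22.5 -23.  -22.2 -23.2 -22. ]
m1 (np.float64(18.39509320158517), np.int64(4))
```

All the measurements agree that the pointer is within about 0.7 mm of the mark with the forward flank loaded. I'll release and lift.

Emit:
step_arm(moves=[0.6,0,0,0,0,0,0,0.6,0,0,0,0,0,0,0.6,0,0,0,0,0,0,0.6,0,0,0,0,0,0])

```text
clock: 14.45
eef_pos: [0.5501, -0.1016, 0.1011]
ee_rot: [-3.103, -0.483, 0.003]
force: [-0.2, -0.5, -0.4]
gripper_width: 0.0512
gripper_force: 0.0
```

Emit:
step_arm(moves=[0.6,0,0,0.4,0,0,0,0.6,0,0,0.8,0,0,0,0.6,0,0,1,0,0,0,0.6,0,0,0.5,0,0,0,0.3,0,0,0,0,0,0,0.0,0,0,0,0,0,0])

```text
clock: 15.05
eef_pos: [0.551, -0.102, 0.2098]
ee_rot: [-3.104, -0.483, -0.0]
force: [0.3, -0.2, 0.2]
gripper_width: 0.0229
gripper_force: 0.0
```

Run:
```python
from zoom import *
print(manip.get_state()['clock'],manip.get_state()['eef_pos'])
T=np.mean([manip.get_image("top").astype(float) for _ in range(8)],0)
R_=rect("top",T,.078,y0=-.06,y1=.12,x0=-.04,x1=.04,k=4); m=R_[...,0]-R_[...,2]
m=(m>0.5*np.percentile(m,99.5)).astype(np.uint8); n,l,s,c=cv2.connectedComponentsWithStats(m)
print("caps",[c[i][0]/4-60 for i in range(1,n) if s[i][4]>400])
# lever ball now
ang=np.radians(th*0)
for lk in(0,.5,1.0):
    # lever: length 70 to ball centre, height .052+.07cos; symmetric about upright if 0 <-> -0.5 rad
    a=-.5+lk; w=W((.07*np.sin(a),.195)); print(lk,w,.052+.07*np.cos(a))
print("ball meas", W((-.0335,.1965)))
```

```text
15.05 [ 0.55099797 -0.10196078  0.20984634]
caps [np.float64(18.632347764871525), np.float64(-5.089398734177216), np.float64(41.883226037195996), np.float64(18.18169497650885)]
0 [0.49395084 0.20540005] 0.11343077933232609
0.5 [0.52692472 0.21164369] 0.122
1.0 [0.55989859 0.21788732] 0.11343077933232609
ball meas [0.49373052 0.20688499]
```

The carriage is unmoved. Next I'll approach the lever with the gripper shut.

Emit:
step_arm(moves=[0,-0.3,0.94,0,0,0,0,0,-0.3,0.94,0,0,0,0,0,-0.3,0.94,0,0,0,0,0,-0.3,0.94,0,0,0,0,0,-0.3,0.94,0,0,0,0,0,-0.3,0.94,0,0,0,0,0,-0.3,0.94,0,0,0,0,0,-0.3,0.94,0,0,0,0])

```text
clock: 16.25
eef_pos: [0.4541, 0.2001, 0.2101]
ee_rot: [-3.104, -0.483, -0.001]
force: [0.8, -0.9, 0.1]
gripper_width: -0.0002
gripper_force: 0.0
```

Emit:
step_arm(moves=[0,0,0,0,0,0,0,0,0,0,0,0,0,0])

```text
clock: 16.45
eef_pos: [0.4545, 0.1992, 0.21]
ee_rot: [3.103, 0.486, -0.0]
force: [0.7, -0.5, -0.6]
gripper_width: 0.0002
gripper_force: 0.0
```

Emit:
step_arm(moves=[0,0,0,-0.8,0,0,0,0,0,0,-0.9,0,0,0,0,0,0,-0.9,0,0,0,0,0,0,-0.05,0,0,0])

```text
clock: 16.85
eef_pos: [0.4508, 0.1959, 0.0981]
ee_rot: [3.103, 0.479, -0.018]
force: [-0.6, 0.1, 0.5]
gripper_width: 0.0001
gripper_force: 0.0
```

Emit:
step_arm(moves=[0,0.25,0.047,0,0,0,0,0,0.25,0.047,0,0,0,0,0,0.25,0.047,0,0,0,0,0,0.25,0.047,0,0,0,0,0,0.25,0.047,0,0,0,0,0,0.25,0.047,0,0,0,0])

```text
clock: 17.45
eef_pos: [0.5163, 0.2104, 0.1047]
ee_rot: [-3.104, -0.483, -0.002]
force: [-1.3, -1.5, 0.7]
gripper_width: -0.0001
gripper_force: 0.5
```

Emit:
step_arm(moves=[0,0.2,0.038,0,0,0,0,0,0.15,0.028,0,0,0,0,0,0.05,0.01,0,0,0,0])

```text
clock: 17.75
eef_pos: [0.5312, 0.2132, 0.1036]
ee_rot: [-3.104, -0.483, 0.001]
force: [-0.7, -0.4, -0.9]
gripper_width: 0.0001
gripper_force: 0.5
```

```bash
cat > ball.py <<'E'
from fr import *
s=manip.get_state();print(s['clock'],s['eef_pos'],s['force'],"tcp stage",S(s['eef_pos']))
for c in("side","top"):
  for r in manip.silhouettes(c,"lock_tip"):
    print(c,round(r['p'],2),np.round(r['pixel']),r['region'].sum(),S(at(c,r['pixel'],.113)))
b=proj("side",[*W((.0335,.195)),.113]);a=proj("side",[*W((-.0335,.195)),.113]);print("side expected locked/open px",b,a)
im=manip.get_image("side");
for q in(a,b): u,v=map(int,q);print(im[v-3:v+4,u-3:u+4].mean((0,1)))
E
python3 ball.py
```

```text
17.75 [0.53119633 0.21317465 0.10355774] [-0.6502973  -0.35001566 -0.86510031] tcp stage [0.00448186 0.19570952]
side 0.59 [334. 285.] 248 [-0.02400131  0.20679451]
top 0.57 [230. 259.] 169 [-0.02217655  0.19555   ]
side expected locked/open px [303.58669337 280.99327497] [338.47189416 281.53207116]
[109.73469388 122.06122449 128.40816327]
[ 99.28571429 110.57142857 113.53061224]
```

Run:
```python
from fr import *
a=cv2.imread("pics/side0.png").mean(2);b=manip.get_image("side").mean(2)
np.set_printoptions(linewidth=200)
for n,i in(("start",a),("now",b)):
    print(n);print(cv2.blur(i,(3,3))[250:312:3,290:356:3].astype(int))
```

```text
start
[[181 181 145 185 199 172  90  80 203 133 116 128 176  93  87 168 201 200 201 187 198 198]
 [117 142 160 191 188 161  80  73 187 179 196 176 176  79  82 160 198 200 202 176 197 198]
 [143 176 133 199 163 177 107  97 203 124  95 128 189  88  84 185 165 201 200 177 198 198]
 [141 158 147 198 163 185 196 178 198 107  88 115 192 197 202 187 141 201 201 180 196 197]
 [154 147 147 190 160 161  94  91 206  94  51 110 190 104  99 179 145 186 201 190 196 199]
 [188 178 153 165 160 173  98  93 186 128  96 122 191 105  94 165 149 183 200 188 193 197]
 [154 177 116  93 159 194 171 172 199 188 159 188 202 170 155 202 150 182 197 179 193 200]
 [119 178 172 183 128 102 105 104 106 106 107 106 107 107 106 108 136 180 196 183 192 199]
 [187 169 161 198 137 123 122 123 122 122 114 113 113 114 115 103 134 184 197 189 193 198]
 [182 157 160 142 114 112 113 115 114 114 124 123 124 122 134 142 143 147 197 195 191 199]
 [180 158 166 133  78  79  78  78  80  80  79  79  78  76 108 132 132 108 179 200 186 198]
 [189 160 180 116  74  79  76  79  81  77  79  77  78  72  80  99 101  77 155 195 166 199]
 [
[... 2033 characters left out ...]
4  54 108 125  89 128 127 112  81  85 119 126 106 108  99 118]
 [178 179 185 204 200 117  81  54  70 126  89 126 125 113  75  81 120 124 105 108  98 121]
 [186 176 192 205 197 130  87  85  53 104  87 127 127 116  72  78 109 106  99 103  96 120]
 [186 142 203 205 171  74  64  71  54  55  37  55  81  76  57  64 107 105 100  99  96 117]
 [198 205 205 205 131  56  59  58  43  58  38  33  42  50  49  45 106 107 107 105 103 112]
 [199 205 204 206 126  55  57  52  27  36  37  34  42  50  49  52 101 107 108 105 102 112]
 [203 205 204 205 139  97  96  92  48  31  28  33  43  56  75  90  96 104 105 144 163 108]
 [204 204 204 207 125 103 103 106  71  42  43  40  54  71  98  94 107 173 160 195 162 105]]
```

The ball is now at about (307,280) in the side image, near the expected locked pixel (304,281). A few mm more will finish it.

Emit:
step_arm(moves=[0,0.06,0.011,0,0,0,0,0,0.05,0.01,0,0,0,0,0,0,0,0,0,0,0])

```text
clock: 18.25
eef_pos: [0.5352, 0.2139, 0.1039]
ee_rot: [3.104, 0.483, -0.001]
force: [-0.8, -0.5, -0.4]
gripper_width: 0.0001
gripper_force: 0.3
```

Emit:
step_arm(moves=[0,0.06,0.011,0,0,0,0,0,0.05,0.01,0,0,0,0,0,0,0,0,0,0,0])

```text
clock: 18.55
eef_pos: [0.5391, 0.2146, 0.1039]
ee_rot: [3.104, 0.483, -0.003]
force: [-1.9, 0.1, 0.2]
gripper_width: -0.0002
gripper_force: 1.4
```

Emit:
step_arm(moves=[0,0.06,0.011,0,0,0,0,0,0,0,0,0,0,0])

```text
clock: 18.75
eef_pos: [0.5393, 0.2147, 0.1038]
ee_rot: [3.104, 0.484, -0.01]
force: [-8.0, -2.2, 3.7]
gripper_width: -0.0001
gripper_force: 4.0
```

The lever is at its end stop (8 N, no further motion). I'll back off and rise, then check.

Emit:
step_arm(moves=[0,-0.3,-0.056,0,0,0,0,0,-0.5,-0.09,0,0,0,0,0,0,0,0.8,0,0,0,0,0,0,0.9,0,0,0,0,-0.8,0,0.8,0,0,0,0,-0.9,0,0.4,0,0,0,0,0,0,0,0,0,0])

```text
clock: 19.45
eef_pos: [0.4417, 0.2103, 0.2253]
ee_rot: [-3.102, -0.485, -0.013]
force: [0.9, -0.1, -0.1]
gripper_width: -0.0
gripper_force: 0.0
```

Run:
```python
from zoom import *
s=manip.get_state();print(s['clock'],s['eef_pos'],s['force'])
T=np.mean([manip.get_image("top").astype(float) for _ in range(8)],0)
R_=rect("top",T,.078,y0=-.06,y1=.12,x0=-.04,x1=.04,k=4); m=R_[...,0]-R_[...,2]
m=(m>0.5*np.percentile(m,99.5)).astype(np.uint8); n,l,q,c=cv2.connectedComponentsWithStats(m)
print("caps",[(c[i][0]/4-60,q[i][4]) for i in range(1,n) if q[i][4]>400])
for r in manip.silhouettes("top","crank")+manip.silhouettes("side","crank"): print(r['p'],r['pixel'],r['region'].sum())
np.set_printoptions(linewidth=200)
print(cv2.blur(manip.get_image("side").mean(2),(3,3))[268:300:3,290:356:3].astype(int))
# knob in top view: dark blob near the wheel
R2=rect("top",T,.129,y0=-.20,y1=-.07,x0=-.06,x1=.06,k=2).mean(2); i=np.unravel_index(np.argmin(cv2.blur(R2,(21,21))),R2.shape)
kn=np.array([60-i[0]/2,-200+i[1]/2]);print("knob stage mm",kn,"darkness",cv2.blur(R2,(21,21))[i])
```

```text
19.45 [0.44173132 0.21031555 0.22525327] [ 0.87082515 -0.09675463 -0.1403261 ]
caps [(np.float64(18.610007034822374), np.int32(2843)), (np.float64(-5.084301302358327), np.int32(2841)), (np.float64(41.892666429334284), np.int32(2809)), (np.float64(18.20915797049298), np.int32(2779))]
0.64 [384.0, 234.5] 73
[[151 175 155 189  99 107 116  89  92  93  74  91  91  95 115 103  87 186 193 174 189 196]
 [116 174 166 191 126 136 143 103 119 104 119 112 104 114 144 128  95 179 192 180 189 194]
 [184 165 158 194 191 149 138 178 199 194 148 197 193 168 142 154 191 196 196 184 190 194]
 [178 155 154 136 138 129 126 181 197 200 148 197 196 169 143 152 196 197 196 190 188 195]
 [177 157 111 119 131 119  98 193 196 199 148 197 196 176 143 154 196 197 198 194 183 194]
 [186 158 103  90 100  89  68 192 196 200 148 198 197 176 143 156 195 199 166 183 163 195]
 [183 159 148  62  53  52  70 194 196 197 147 198 195 176 144 155 195 200 135 135 135 196]
 [173 156 172 189 163  69  59 163 197 195 147 198 196 177 143 156 194 200 131 131 120 163]
 [171 170 177 196 192 135  60  89 189 195 146 198 196 174 143 155 195 197 132 129  92 113]
 [178 169 185 197 188 147 116  63 115 194 145 198 198 178 143 154 193 194 124 109  92 114]
 [178 136 195 197 159  89 103  70  72  86  72  90 131 124 113 114 195 193 107  92  88 113]]
knob stage mm [ -41. -115.] darkness 39.62203
```

```bash
python3 -c "
from plant import manip
print(manip.job_done())"
```

```text
the job is handed in; nothing more can be done
None
```

The job is handed in. The tray was rested against the stop at about 11 N, estimated from the crank load (peak about 15 N). The carriage was then wound clockwise to the mark, which I estimate is within about 1 mm. The lever is at its locked end stop, and the caps showed no carriage movement afterwards. The judge's verdict was not shown.

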